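# Build the sieve stack on the shaker

### The job

Build the sieve stack for a grain-size run on the pan of the sieve shaker: the finest sieve straight on the pan, the medium one on it, the coarsest above that and the knobbed lid on top, each fully nested in the one below. The coarse sieve was left on the pan by the last user, so it has to come off and wait on a free bit of bench until its turn. Keep the sieves and the lid upright, leave the jar, the canister and the sand dish where they are, and let go of the finished stack.

Things in the scene. Friction and masses are not known exactly. Their poses are not given: they have to be found in the camera images.
- shaker: Fixed sieve shaker: low round white base 136 mm across with a grey control panel on one side; on its plate a stainless receiver pan is clamped, 62 mm across, its mouth 56 mm inside. At the start the coarse sieve is nested on the pan and hides its inside. Origin: on the bench under the pan's centre, z up. Place and yaw differ from start to start.
- pan_rim (a point): Centre of the pan's rim (mouth), 73 mm above the bench on the shaker's axis. A sieve nested in it has its origin 8 mm below this point. Bench space: 0.42-0.46 m ahead of the base from 0.44 m left to 0.15 m right, and up to 0.62 m ahead if 0.30-0.43 m left, holds only listed things. Microscopes stand 0.5 m ahead elsewhere: close the fingers sideways in front of them.
- fine_sieve: Round steel sieve, frame 62 mm across; its lowest 8 mm is a skirt 52 mm across, tapered to 44 mm at the foot, that enters the 56 mm mouth of the piece below till the frame's shoulder rests on its rim (keep fingertips above the shoulder). Origin: underside centre, z up. Finest: gauze looks a closed pale sheet. Shallowest, 40 mm tall; a piece nested on it has its origin 32 mm higher. 0.09 kg.
- medium_sieve: Round steel sieve, frame 62 mm across; its lowest 8 mm is a skirt 52 mm across, tapered to 44 mm at the foot, that enters the 56 mm mouth of the piece below till the frame's shoulder rests on its rim (keep fingertips above the shoulder). Origin: underside centre, z up. Medium: close grid, wires 4 mm apart. 48 mm tall; a piece nested on it has its origin 40 mm higher. 0.11 kg.
- coarse_sieve: Round steel sieve, frame 62 mm across; its lowest 8 mm is a skirt 52 mm across, tapered to 44 mm at the foot, that enters the 56 mm mouth of the piece below till the frame's shoulder rests on its rim (keep fingertips above the shoulder). Origin: underside centre, z up. Coarse: open grid, wires 8.5 mm apart. Deepest, 56 mm tall; a piece nested on it has its origin 48 mm higher. 0.13 kg.
- sieve_lid: Stainless disc lid 62 mm across with the same 8 mm tapered skirt below as the sieves; disc from 8 to 11 mm above its origin, black round knob on top, 18 mm across, from 20 to 36 mm above the origin, on a neck. Take it by the knob. Origin: centre of the underside of the skirt, z up. 0.07 kg.
- specimen_jar: Squat clear jar with a white ribbed screw lid, 56 mm across, 78 mm tall, standing between two microscopes, a loose bystander. Origin: centre of its underside.
- objective_can: Small cream screw canister with black cap, 36 mm across, 56 mm tall, a loose bystander. Origin: centre of its underside.
- dish_sand: Clear flat petri dish with sand, 90 mm across, 15 mm tall, the one of two such dishes nearer the small microscope, a loose bystander. Origin: centre of its underside.
There are look-alikes about, which are no part of the job. Leave any pink or purple look-alike of the coarse_sieve alone.

How it is judged:
By the outcome, as a careful person would: the job done as asked, in the order asked, and still so for the second after the job is handed in, with the robot touching nothing.
It also fails if it takes over 115 s, if anything falls off the work surface, if the arm or the gripper's body presses on something with over 40 N, if the wrist force passes 120 N, or if a joint passes its speed limit or range.

### The arm

A 7-joint arm with a two-finger parallel gripper is mounted at the origin on a cart in front of the work surface, level with it; the furniture and walls round the work are solid. World frame = base frame: x ahead of the robot, y to its left, z up, the work surface at z = 0. Lengths are in m, angles in rad, forces in N, time in s.
With the tool pointing down it reaches from about 0.425 to 0.925 m from the base axis. Payload 6.8 kg.
Tool frame: the origin (TCP) lies on the front face of the gripper's body, between the roots of the fingers; the fingertips stand 73 mm ahead of it and the grasp point (between the pads) lies 54 mm ahead of it (env.nose_length is the distance from the TCP to the fingertips, in m); z points along the fingers, y is the line along which they close (so a half turn about z gives the same grasp; the last joint's range is limited). The gripper opens to 85 mm and grips with 20 to 120 N. Pads are 22 mm wide; open, the fingers measure 114 mm over their backs; the gripper's body (76 mm by 85 mm) begins 54 mm behind the grasp point. The pads swing forward as they close: fully open they stand 13 mm farther back than shut.
Start: joints at [1.023, 0.477, 0.022, 1.555, -0.011, 1.109, -0.083], TCP at [0.287, -0.611, 0.304] pointing down, gripper open.
Joint ranges: [-2.96, 2.96], [-0.34, 2.1], [-1.41, 1.46], [0.24, 2.44], [-1.37, 4.51], [0.17, 1.92], [-2.96, 2.96]. Speed limits (rad/s): [2.39, 2.39, 3.14, 3.14, 3.14, 3.14, 3.14].

### API

Orientations are given as a unit quaternion [w, x, y, z].
In Python, from cell import env, kin, camera, calibration, job gives the robot as it stands. The module is installed in compiled form; this text tells all that it offers. Calls block until the motion is done:
- env.reach(position, orientation): joint-space move of the TCP to a pose.
- env.movel(position, velocity=0.15, rot=None, stop_force=None): straight line of the TCP; rot=None keeps the orientation; velocity is the mean speed in m/s. With stop_force (N) it stops when the force on the tool has changed by that much, and returns True; else False.
- env.goto_joints(angles): joint-space move.
- env.grip(opening, f_grip=None): finger opening in m; f_grip is the grip in N (None keeps the last); returns when the fingers have stopped.
- env.dwell(seconds).
- kin.inverse_kinematics(position, orientation): joint angles nearest the present ones, or None.
- env.get_state(): the state.
- camera(name): name is "scene" or "top" or "wrist"; returns (picture, depth): 400x640x3 uint8, blue, green, red; 400x640 float32, m along the optical axis (not along the pixel's ray), 0 where there is no reading.
- calibration(name): a dict with "fx", "fy", "cx", "cy" (pixels), "rvec" (rotation vector, rad) and "tvec" (3), from world to camera coordinates, as OpenCV has them. Camera axes: x right, y down, z forward; pixel columns grow to the right and rows downward; lengths in m; the calibration is good to about 2 mm. A picture is of the moment at which its call begins: read the wrist's pose just before it. calibration takes no time and is no camera call; for the wrist camera it gives the pose at the moment of the call.
A pose or a line that the arm cannot do raises env.PlanningError and nothing moves.
- job.job_done(): hands the job in; it is judged then, once.
The state is a dict: "time": time; "qpos": joint angles; "joint_velocities": joint speeds; "joint_torque": joint torques, N m; "tcp_pos": TCP position; "orientation": TCP orientation; "force": force on the tool from outside, world axes, zero at the start; "torque": the same for the moment, N m; "opening": finger opening in m; "gripper_force": force on a finger pad.
Only numpy, scipy, OpenCV 4.12 (cv2) and the standard library are available. Lean on these libraries where they do the work, as an engineer would, in place of code of your own. Each camera call takes 0.05 s, during which the arm holds its last target. There are 200 camera calls.

## Working session

There is one attempt and no reset: what is moved stays moved. The work goes in short steps, each a Python script; the robot and the scene stay as the last script left them, time stands still between calls to the robot, and variables do not carry over. Pictures are saved under pics/ and viewed, at most 14 in all, crops included, and the job is handed in when it is done.

```bash
mkdir -p pics
cat > h.py <<'E'
from cell import env, kin, camera, calibration, job
import numpy as np, cv2
def shot(n):
    c=calibration(n); p,d=camera(n); R=cv2.Rodrigues(np.array(c["rvec"],float))[0]
    return p,d,c,R,np.array(c["tvec"],float).ravel()
def cloud(d,c,R,t):
    v,u=np.mgrid[:400,:640]; P=np.stack([(u-c["cx"])/c["fx"]*d,(v-c["cy"])/c["fy"]*d,d],-1)
    W=(P-t)@R; W[d<=0]=np.nan; return W
E
python3 - <<'E'
from h import *
for n in("scene","top"):
    p,d,c,R,t=shot(n); cv2.imwrite(f"pics/{n}0.png",p); np.savez(f"{n}0.npz",p=p,d=d,W=cloud(d,c,R,t)); print(n,-R.T@t,R[2],c["fx"])
s=env.get_state(); print(s["time"],s["tcp_pos"],s["orientation"],s["qpos"])
E
```

```text
scene [0.05896702 1.3001068  0.5713723 ] [ 0.3785843  -0.83334766 -0.40274756] 472.31143389032906
top [0.4938503  0.23682339 1.11973031] [ 0.05123539  0.02183386 -0.9984479 ] 361.64898423225077
0.1 [ 0.28723269 -0.61038235  0.30302965] [-7.81153382e-04  9.75910157e-01  2.18171276e-01 -2.20875599e-04] [ 1.02289352  0.47770865  0.02230779  1.55634878 -0.01151261  1.10928601
 -0.08306765]
```

View pics/scene0.png

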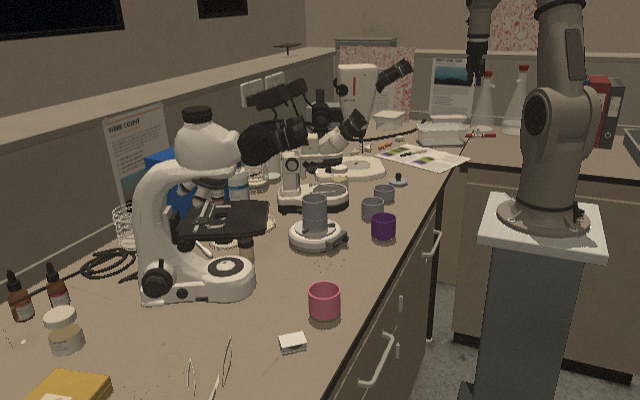

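View pics/top0.png

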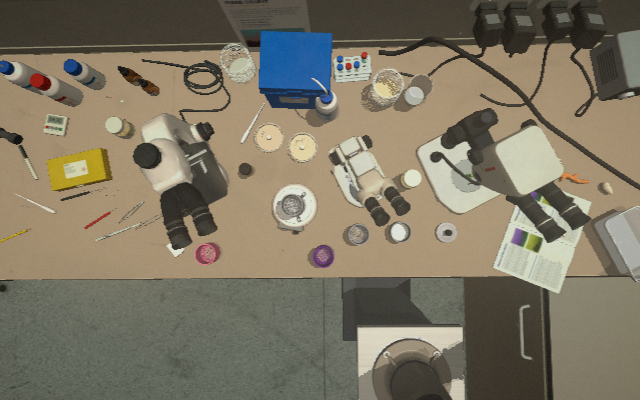

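Top view: the coarse sieve on the shaker is at (291,205), two grey sieves at (357,234) and (399,231), and the lid at (446,232). The purple (322,256) and pink (207,254) look-alikes sit near the bench front. The canister is at (245,170), the sand dishes at (269,137) and (302,148), and the jar at (412,178).

Run:
```python
from h import *
z=np.load("top0.npz"); W=z["W"];p=z["p"]
for n,(u,v) in dict(coarse=(291,205),A=(357,234),B=(399,231),lid=(446,232),purple=(322,256),pink=(207,254),can=(245,170),jar=(412,178),dish=(302,148),dish2=(269,137)).items():
    q=W[v-24:v+25,u-24:u+25].reshape(-1,3); q=q[np.isfinite(q[:,2])&(q[:,2]>.008)]
    c0=W[v,u]; q=q[np.hypot(*(q-c0)[:,:2].T)<.05]
    zt=np.percentile(q[:,2],97); r=q[q[:,2]>zt-.006]
    (cx,cy),rad=cv2.minEnclosingCircle(r[:,:2].astype(np.float32)); print(n,c0.round(3),"ztop",zt.round(3),"circ",np.round([cx,cy,rad],3),len(r))
z2=np.load("scene0.npz")["W"]
for n,c in dict(shk=(314,203),A=(373,208),B=(383,192),lid=(400,180)).items():
    q=z2[c[1]-30:c[1]+30,c[0]-14:c[0]+15].reshape(-1,3); print(n,z2[c[1],c[0]].round(3))
a=cv2.resize(p[185:275,270:470],None,fx=4,fy=4,interpolation=cv2.INTER_CUBIC); cv2.imwrite("pics/c1.png",a)
```

```text
coarse [0.522 0.353 0.046] ztop 0.121 circ [0.521 0.344 0.032] 87
A [0.432 0.156 0.008] ztop 0.258 circ [0.469 0.126 0.008] 12
B [0.44  0.028 0.011] ztop 0.041 circ [0.439 0.027 0.032] 83
lid [ 0.436 -0.108  0.029] ztop 0.036 circ [ 0.436 -0.115  0.009] 28
purple [0.365 0.264 0.   ] ztop 0.057 circ [0.369 0.258 0.032] 79
pink [ 0.374  0.621 -0.003] ztop 0.057 circ [0.381 0.607 0.032] 83
can [0.627 0.489 0.055] ztop 0.175 circ [0.597 0.518 0.015] 25
jar [0.595 0.    0.077] ztop 0.081 circ [ 0.596 -0.001  0.026] 229
dish [0.698 0.321 0.014] ztop 0.019 circ [0.703 0.319 0.046] 56
dish2 [0.734 0.424 0.013] ztop 0.019 circ [0.735 0.423 0.045] 33
shk [0.509 0.37  0.118]
A [0.423 0.18  0.038]
B [0.433 0.059 0.037]
lid [ 0.429 -0.118  0.011]
```

View pics/c1.png

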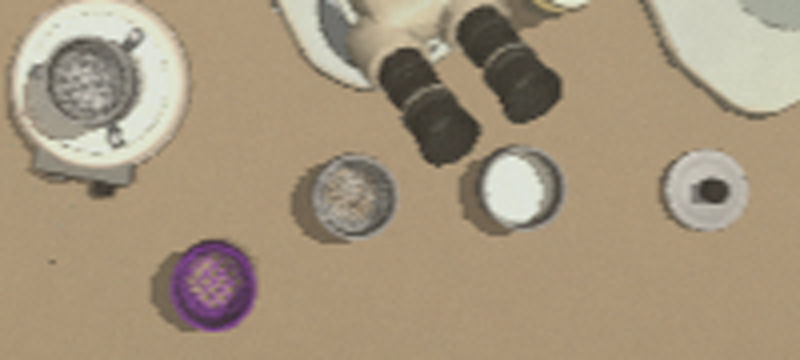

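The close crop shows the grey-mesh medium sieve at left (357,234), the white-sheet fine sieve in the middle (399,231) and the lid at right. A microscope's eyepieces hang close behind the medium and fine sieves. Next I'll measure that overhang and check reach.

Run:
```python
from h import *
W=np.load("top0.npz")["W"]; S=np.load("scene0.npz")["W"]
q=W.reshape(-1,3); q=q[np.isfinite(q[:,2])]
m=q[(abs(q[:,0]-.435)<.045)&(abs(q[:,1]-.155)<.05)&(q[:,2]>.035)&(q[:,2]<.07)]; print("med",len(m),np.percentile(m[:,2],90),m[:,:2].min(0),m[:,:2].max(0))
print(cv2.minEnclosingCircle(m[m[:,2]>.042][:,:2].astype(np.float32)))
allq=np.vstack([q,S.reshape(-1,3)]); allq=allq[np.isfinite(allq[:,2])]
for y in np.arange(-.25,.66,.03):
    b=allq[(abs(allq[:,1]-y)<.015)&(allq[:,2]>.065)&(allq[:,0]>.40)&(allq[:,0]<.62)]
    if len(b)<4: continue
    hs=[(round(float(x),2),round(float(b[abs(b[:,0]-x)<.01][:,2].max()),3)) for x in np.arange(.41,.62,.02) if (abs(b[:,0]-x)<.01).sum()>1]
    print(round(y,2),"minx",b[:,0].min().round(3),hs)
print(env.nose_length)
for P in [(.521,.344,.25),(.521,.344,.15),(.435,.44,.1),(.435,.44,.25),(.435,.155,.09),(.435,.155,.3),(.439,.027,.08),(.436,-.115,.08),(.436,-.115,.3),(.521,.344,.35)]:
    for o in ([0,1,0,0],[0,0,1,0]):
        j=kin.inverse_kinematics(P,o); print(P,o[1],None if j is None else np.round(j,2))
```

```text
med 83 0.050138809014310955 [0.40454104 0.12294779] [0.46348143 0.18230431]
((0.4341214895248413, 0.1527295559644699), 0.03156045824289322)
-0.25 minx 0.435 [(0.43, 0.346), (0.45, 0.374), (0.47, 0.371), (0.49, 0.369), (0.51, 0.362), (0.53, 0.348), (0.55, 0.337), (0.57, 0.362), (0.59, 0.363), (0.61, 0.363)]
-0.22 minx 0.429 [(0.43, 0.369), (0.45, 0.379), (0.47, 0.372), (0.49, 0.358), (0.51, 0.343), (0.53, 0.336), (0.55, 0.362), (0.57, 0.363), (0.59, 0.363), (0.61, 0.363)]
-0.19 minx 0.444 [(0.45, 0.358), (0.47, 0.36), (0.49, 0.352), (0.51, 0.344), (0.53, 0.361), (0.55, 0.363), (0.57, 0.364), (0.59, 0.364), (0.61, 0.364)]
-0.16 minx 0.5 [(0.51, 0.32), (0.53, 0.362), (0.55, 0.363), (0.57, 0.363), (0.59, 0.363), (0.61, 0.364)]
-0.13 minx 0.54 [(0.53, 0.357), (0.55, 0.36), (0.57, 0.363), (0.59, 0.363), (0.61, 0.364)]
-0.1 minx 0.588 [(0.59, 0.345), (0.61, 0.362)]
-0.07 minx 0.61 [(0.61, 0.318)]
-0.04 minx 0.588 [(0.59, 0.079)]
-0.01 minx 0.571 [(0.57, 0.081), (0.59, 0.083), (0.61, 0.081)]
0.02 minx 0.57 [(0.57, 0.079), (0.59, 0.08), (0.61, 0.08)]
0.05 minx 0.492 [(0.49, 0.256), (0.51, 0.2
[... 2325 characters left out ...]
-0.67  2.17  0.63  0.6   0.51]
(0.435, 0.155, 0.3) 1 [ 0.21  0.2  -0.77  2.01  0.17  0.99 -2.21]
(0.435, 0.155, 0.3) 0 [ 0.48  0.29 -1.09  2.    0.3   1.03  0.81]
(0.439, 0.027, 0.08) 1 [-0.    0.49 -0.24  2.24  0.27  0.44 -2.03]
(0.439, 0.027, 0.08) 0 [ 0.25  0.53 -0.54  2.23  0.56  0.51  0.84]
(0.436, -0.115, 0.08) 1 [ 0.19  0.49 -0.09  2.23  0.1   0.43 -1.55]
(0.436, -0.115, 0.08) 0 [ 0.54  0.54 -0.5   2.21  0.52  0.52  1.2 ]
(0.436, -0.115, 0.3) 1 [ 0.35  0.12 -0.25  2.06  0.04  0.96 -1.49]
(0.436, -0.115, 0.3) 0 [ 0.76  0.17 -0.7   2.03  0.13  0.98  1.56]
(0.521, 0.344, 0.35) 1 [ 0.01  0.54 -1.    1.58  0.47  1.28 -2.63]
(0.521, 0.344, 0.35) 0 [ 0.06  0.58 -1.1   1.58  0.53  1.31  0.46]
```

```bash
cat >> h.py <<'E'
def Q(a,half=0):  # tool down, leaning back toward the robot by a deg, fingers along y
    from scipy.spatial.transform import Rotation as Rn
    r=Rn.from_euler('y',-a,degrees=True)*Rn.from_quat([1,0,0,0])
    if half: r=r*Rn.from_euler('z',180,degrees=True)
    x,y,z,w=r.as_quat(); return np.array([w,x,y,z])
def tz(a): a=np.radians(a); return np.array([np.sin(a),0,-np.cos(a)])
E
python3 - <<'E'
from h import *
c=calibration("wrist");R=cv2.Rodrigues(np.array(c["rvec"],float))[0]; s=env.get_state()
from scipy.spatial.transform import Rotation as Rn
w,x,y,z=s["orientation"]; T=Rn.from_quat([x,y,z,w]).as_matrix()
print("cam in tool",T.T@(-R.T@np.array(c["tvec"],float).ravel()-s["tcp_pos"]),T.T@R[2],c["fx"])
print(Rn.from_quat(np.roll(Q(15),-1)).as_matrix()[:,2],tz(15))
for a in (0,10,15):
  for x in (.36,.38,.40,.42,.44):
    o=""
    for y in (-.115,.027,.153,.25,.44):
      for z in (.08,.16,.25,.4): 
        o+="".join("01"[kin.inverse_kinematics((x,y,z),Q(a,h)) is not None] for h in (0,1))+" "
      o+="| "
    print(a,x,o)
S=np.load("scene0.npz")["W"].reshape(-1,3);S=S[np.isfinite(S[:,2])]
b=S[(S[:,1]>.03)&(S[:,1]<.18)&(S[:,0]>.45)&(S[:,0]<.5)&(S[:,2]>.07)]
for x in np.arange(.455,.5,.01):
    k=b[abs(b[:,0]-x)<.005]; print(x.round(3),len(k),k[:,2].min() if len(k) else 0)
E
```

```text
cam in tool [ 0.07118483  0.00028234 -0.07033334] [-2.80593733e-01  3.12393826e-04  9.59826578e-01] 329.8397989079639
[ 0.25881905  0.         -0.96592583] [ 0.25881905  0.         -0.96592583]
0 0.36 11 11 11 11 | 11 11 11 11 | 11 11 11 11 | 11 11 11 11 | 11 11 11 11 | 
0 0.38 11 11 11 11 | 11 11 11 11 | 11 11 11 11 | 11 11 11 11 | 11 11 11 11 | 
0 0.4 11 11 11 11 | 11 11 11 11 | 11 11 11 11 | 11 11 11 11 | 11 11 11 11 | 
0 0.42 11 11 11 11 | 11 11 11 11 | 11 11 11 11 | 11 11 11 11 | 11 11 11 11 | 
0 0.44 11 11 11 11 | 11 11 11 11 | 11 11 11 11 | 11 11 11 11 | 11 11 11 11 | 
10 0.36 00 11 11 11 | 00 01 11 11 | 01 11 11 11 | 11 11 11 11 | 11 11 11 11 | 
10 0.38 11 11 11 11 | 00 11 11 11 | 11 11 11 11 | 11 11 11 11 | 11 11 11 11 | 
10 0.4 11 11 11 11 | 11 11 11 11 | 11 11 11 11 | 11 11 11 11 | 11 11 11 11 | 
10 0.42 11 11 11 11 | 11 11 11 11 | 11 11 11 11 | 11 11 11 11 | 11 11 11 11 | 
10 0.44 11 11 11 11 | 11 11 11 11 | 11 11 11 11 | 11 11 11 11 | 11 11 11 11 | 
15 0.36 00 00 11 11 | 00 00 11 11 | 00 11 11 11 | 11 11 11 11 | 11 11 11 11 | 
15 0.38 00 01 11 11 | 00 01 11 11 | 00 11 11 11 | 11 11 11 11 | 11 11 11 11 | 
15 0.4 00 11 11 11 | 00 11 11 11 | 11 11 11 11 | 11 11 11 11 | 11 11 11 11 | 
15 0.42 11 11 11 11 | 01 11 11 11 | 11 11 11 11 | 11 11 11 11 | 11 11 11 11 | 
15 0.44 11 11 11 11 | 01 11 11 11 | 11 11 11 11 | 11 11 11 11 | 11 11 11 11 | 
0.455 0 0
0.465 8 0.2535948293943737
0.475 45 0.2427444537763041
0.485 72 0.23256621834763055
0.495 80 0.2202984146573453
```

```bash
cat >> h.py <<'E'
A=10
def pose(g): return np.array(g)-.050*tz(A)
def L(g,v=.2,**k): return env.movel(pose(g),velocity=v,**k)
def st(m=""):
    s=env.get_state(); print(m,round(s["time"],1),"grasp",(np.array(s["tcp_pos"])+.050*tz(A)).round(4),"F",np.round(s["force"],1),"op",round(s["opening"],4),"gf",np.round(s["gripper_force"],1))
E
python3 - <<'E'
from h import *
env.movel((.287,-.611,.5),velocity=.3)
env.reach((.40,0,.5),Q(A,1)); env.reach(pose((.45,.344,.30)),Q(A,1)); st()
p,d,c,R,t=shot("wrist"); W=cloud(d,c,R,t); cv2.imwrite("pics/w1.png",p); np.savez("w1.npz",p=p,d=d,W=W)
q=W.reshape(-1,3); q=q[np.isfinite(q[:,2])]
m=q[(np.hypot(q[:,0]-.521,q[:,1]-.344)<.05)&(q[:,2]>.112)&(q[:,2]<.13)]; print(len(m),np.median(m[:,2]),cv2.minEnclosingCircle(m[:,:2].astype(np.float32)),m[:,:2].min(0),m[:,:2].max(0))
E
```

```text
4.5 grasp [0.4511 0.3426 0.3004] F [-0.2 -0.5 -0.2] op 0.0855 gf 0.0
984 0.12015092698063148 ((0.5206956267356873, 0.34399449825286865), 0.03194725885987282) [0.48899753 0.31319467] [0.55235471 0.37516034]
```

View pics/w1.png

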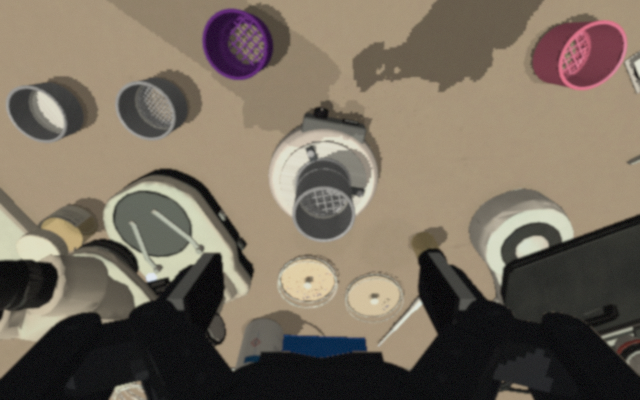

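The wrist view shows the open-grid coarse sieve on the shaker at (325,200). The pale-sheet fine sieve is at (45,110) and the close-grid medium at (153,105). The bench to the left of the shaker, around (450,130), is empty, so I'll park the coarse sieve there.

Run:
```python
from h import *
L((.521,.344,.22)); L((.521,.344,.102),.12); st("at"); env.grip(.05,30); st("gripped")
L((.521,.344,.13),.08); st("lift"); L((.521,.344,.20)); st()
L((.425,.344,.20)); L((.425,.43,.20)); L((.425,.43,.05),.15); st()
print(L((.425,.43,.034),.03,stop_force=4)); st("down")
env.grip(.08); L((.425,.43,.13)); L((.425,.344,.2)); L((.425,.25,.22),.25)
p,d,c,R,t=shot("wrist"); W=cloud(d,c,R,t); cv2.imwrite("pics/w2.png",p)
q=W.reshape(-1,3); q=q[np.isfinite(q[:,2])]
for n,(x,y,z,h) in dict(pan=(.521,.344,.073,.006),coarse=(.425,.43,.056,.006),med=(.434,.153,.048,.006),fine=(.439,.027,.04,.006)).items():
    m=q[(np.hypot(q[:,0]-x,q[:,1]-y)<.045)&(abs(q[:,2]-z)<h)]
    if len(m)>5: print(n,len(m),np.median(m[:,2]),cv2.minEnclosingCircle(m[:,:2].astype(np.float32)))
```

```text
at 6.4 grasp [0.5214 0.3444 0.1029] F [ 0.3 -0.7 -0.4] op 0.0854 gf 0.0
gripped 6.7 grasp [0.5213 0.3444 0.1031] F [-1.8 -0.2  5.3] op 0.0623 gf 32.4
lift 7.2 grasp [0.5212 0.344  0.1306] F [-0.   0.2 -1.2] op 0.0625 gf 33.1
 7.7 grasp [0.5207 0.3436 0.1993] F [ 0.1 -0.1 -1.9] op 0.0622 gf 33.3
 10.1 grasp [0.4254 0.4305 0.0509] F [ 0.5 -0.6 -1. ] op 0.0623 gf 33.3
True
down 10.6 grasp [0.4252 0.4301 0.038 ] F [-0.3  0.1  3.8] op 0.0621 gf 33.9
pan 723 0.07241824544011535 ((0.5204294919967651, 0.34332799911499023), 0.03231848031282425)
coarse 1371 0.05526398902271156 ((0.424503356218338, 0.4292326271533966), 0.03235366567969322)
med 1082 0.047465139076006926 ((0.43385812640190125, 0.1527835577726364), 0.032045718282461166)
fine 1252 0.03910147340469107 ((0.4387807846069336, 0.027967432513833046), 0.03238934278488159)
```

View pics/w2.png

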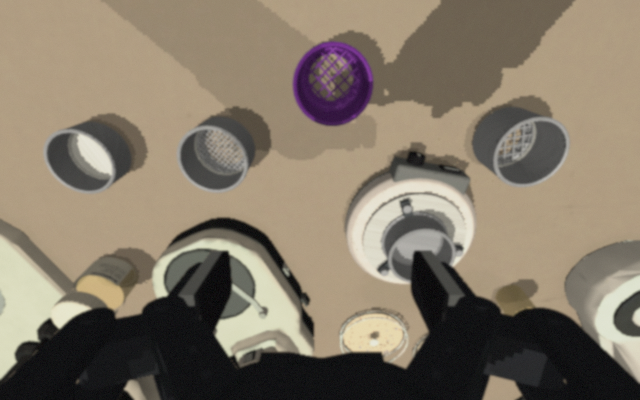

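The view shows the coarse sieve upright on the bench at (520,150) and the pan open and empty at (420,245). Fine sieve next.

```bash
cat >> h.py <<'E'
PX,PY=.5207,.3437
def place(g0,zn,path):  # g0 grasp centre when standing at z=0, zn origin height when nested
    for w in path: L(w,.3)
    h=g0[2]; L((PX,PY,zn+h+.02),.2)
    hit=L((PX,PY,zn+h-.004),.03,stop_force=7); st(f"nested hit={hit} expect {zn+h:.4f}")
    env.grip(.08); L((PX,PY,zn+h+.10),.2)
def look(name,chk):
    p,d,c,R,t=shot("wrist"); W=cloud(d,c,R,t); cv2.imwrite(f"pics/{name}.png",p)
    q=W.reshape(-1,3); q=q[np.isfinite(q[:,2])]
    for x,y,z in chk:
        m=q[(np.hypot(q[:,0]-x,q[:,1]-y)<.045)&(abs(q[:,2]-z)<.006)]
        if len(m)>5: print(name,len(m),np.median(m[:,2]).round(4),np.round(np.r_[m[:,:2].min(0)/2+m[:,:2].max(0)/2,np.ptp(m,0)],4))
E
python3 - <<'E'
from h import *
x,y,h=.439,.028,.029
L((.40,.25,.22),.3);L((.40,y,.22),.3);L((x,y,.10));L((x,y,h),.1); st("at"); env.grip(.05,30); st("grip")
L((x,y,.09),.1); st("lift")
place((x,y,h),.065,[(.40,y,.20),(.40,.25,.20),(PX,PY,.20)])
L((.45,PY,.25)); st(); look("w3",[(PX,PY,.105),(.434,.153,.048)])
E
```

```text
Traceback (most recent call last):
  File "h.py", line 17, in L
    def L(g,v=.2,**k): return env.movel(pose(g),velocity=v,**k)
                              ~~~~~~~~~^^^^^^^^^^^^^^^^^^^^^^^^
cell.PlanningError: the arm cannot follow that straight line within its joint ranges
```

Run:
```python
from h import *
st(); print(np.round(env.get_state()["qpos"],2))
for g in [(.40,.25,.22),(.40,.1,.22),(.40,.028,.22),(.439,.028,.1),(.439,.028,.029),(.40,.028,.2),(.425,.028,.22),(.425,.028,.16),(.434,-.115,.03)]:
    for h in (0,1): j=kin.inverse_kinematics(pose(g),Q(A,h)); print(g,h,None if j is None else np.round(j,2))
```

```text
14.7 grasp [0.4391 0.0288 0.1004] F [ 0.5 -0.5 -0.1] op 0.0798 gf 0.0
[-0.13  0.27 -0.11  2.34  0.2   0.37  1.15]
(0.4, 0.25, 0.22) 0 [-1.11  0.11  0.37  2.18  0.12  0.74 -2.4 ]
(0.4, 0.25, 0.22) 1 [-0.67  0.12 -0.11  2.15  0.2   0.75  0.66]
(0.4, 0.1, 0.22) 0 [-0.78 -0.02  0.32  2.3   0.13  0.71 -2.12]
(0.4, 0.1, 0.22) 1 [-0.25  0.01 -0.2   2.28  0.12  0.7   1.03]
(0.4, 0.028, 0.22) 0 [-0.6  -0.05  0.34  2.33  0.1   0.69 -1.91]
(0.4, 0.028, 0.22) 1 [-0.04 -0.01 -0.22  2.3   0.06  0.69  1.27]
(0.439, 0.028, 0.1) 0 [-0.81  0.33  0.68  2.38 -0.5   0.37 -1.29]
(0.439, 0.028, 0.1) 1 [-0.13  0.28 -0.11  2.34  0.2   0.37  1.15]
(0.439, 0.028, 0.029) 0 [-0.57  0.48  0.4   2.4  -0.85  0.19 -0.97]
(0.439, 0.028, 0.029) 1 [-0.08  0.45 -0.18  2.37  0.63  0.2   0.73]
(0.4, 0.028, 0.2) 0 [-0.68 -0.02  0.42  2.36  0.09  0.63 -1.89]
(0.4, 0.028, 0.2) 1 [-0.06  0.02 -0.2   2.32  0.08  0.63  1.25]
(0.425, 0.028, 0.22) 0 [-0.64 -0.    0.4   2.29  0.07  0.69 -1.85]
(0.425, 0.028, 0.22) 1 [-0.02  0.03 -0.22  2.25  0.08  0.69  1.27]
(0.425, 0.028, 0.16) 0 [-0.85  0.13  0.66  2.36 -0.1   0.51 -1.69]
(0.425, 0.028, 0.16) 1 [-0.08  0.13 -0.17  2.32  0.13  0.53  1.21]
(0.434, -0.115, 0.03) 0 [-0.12  0.47  0.3   2.37 -0.84  0.22 -0.62]
(0.434, -0.115, 0.03) 1 [ 0.25  0.45 -0.13  2.34  0.19  0.18  1.53]
```

Run:
```python
import h as H; from h import *
H.A=4; x,y,h=.439,.028,.029
L((x,y,.10),.1,rot=Q(4,1)); L((x,y,h),.1); st("at"); env.grip(.05,30); st("grip")
L((x,y,.09),.1); st("lift")
place((x,y,h),.065,[(.40,y,.20),(.40,.25,.20),(PX,PY,.20)])
L((.45,PY,.25)); st(); look("w3",[(PX,PY,.105),(.434,.153,.048)])
```

```text
at 15.8 grasp [0.4391 0.0281 0.0293] F [-0.7  0.3  0.2] op 0.0801 gf 0.0
grip 16.1 grasp [0.4394 0.028  0.0298] F [-2.   1.   5.7] op 0.0616 gf 31.4
lift 16.9 grasp [0.4387 0.0279 0.0897] F [-1.4 -0.1 -1.2] op 0.0614 gf 32.8
nested hit=True expect 0.0940 20.2 grasp [0.5206 0.3436 0.0949] F [-1.  -1.2  5.8] op 0.0618 gf 33.8
 21.8 grasp [0.4504 0.3431 0.249 ] F [ 0.7 -0.4  0.1] op 0.0799 gf 0.0
w3 1032 0.1045 [0.5198 0.3429 0.0634 0.0621 0.008 ]
w3 1036 0.0473 [0.4338 0.1531 0.0627 0.0631 0.0084]
```

View pics/w3.png

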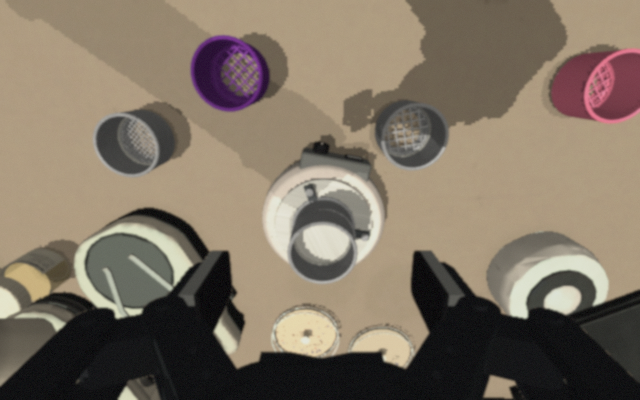

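The white-sheet fine sieve sits level on the pan at (323,240), rim at 104.5 mm as expected. The medium sieve at (135,140) is next.

Run:
```python
import h as H; from h import *
H.A=8; x,y,h=.434,.153,.032
print([kin.inverse_kinematics(pose(g),Q(8,1)) is not None for g in [(x,y,h),(x,y,.09),(.39,y,.2)]])
L((.40,.25,.22),.3,rot=Q(8,1)); L((.39,y,.22),.3); L((x,y,.09)); L((x,y,h),.1); st("at"); env.grip(.05,30); st("grip")
L((x,y,.09),.1); st("lift")
place((x,y,h),.097,[(.40,y,.20),(.40,.25,.23),(PX,PY,.23)])
L((.44,PY,.28)); st(); look("w4",[(PX,PY,.145),(.4245,.429,.056)])
```

```text
[True, True, True]
at 24.4 grasp [0.4343 0.1532 0.0325] F [ 0.1 -0.4  0.1] op 0.08 gf 0.0
grip 24.7 grasp [0.4344 0.1532 0.0329] F [-1.4  0.   4.4] op 0.0616 gf 31.9
lift 25.4 grasp [0.4338 0.1527 0.0897] F [ 0.1 -0.4 -2.1] op 0.0614 gf 32.9
nested hit=True expect 0.1290 28.3 grasp [0.5207 0.3437 0.1299] F [-1.9 -1.3  5.7] op 0.0613 gf 33.8
 29.9 grasp [0.4405 0.3431 0.279 ] F [ 0.5 -0.8 -0.5] op 0.0802 gf 0.0
w4 1094 0.1444 [0.5199 0.3429 0.0638 0.0628 0.008 ]
w4 812 0.0555 [0.4242 0.4292 0.0626 0.0631 0.0082]
```

View pics/w4.png

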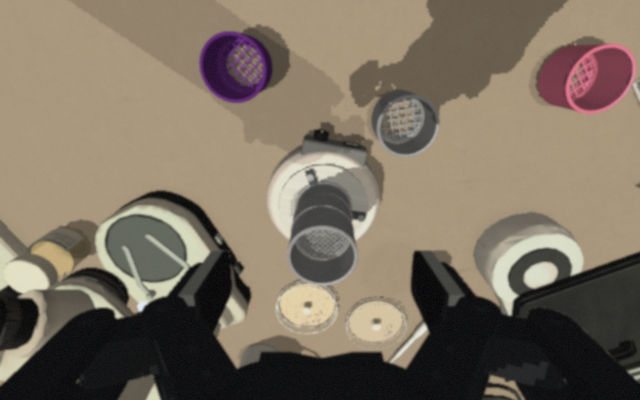

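The medium sieve is nested at (323,250), rim at 144.4 mm. The coarse sieve still stands at (405,120), so I'll pick it up now.

Run:
```python
import h as H; from h import *
H.A=8; x,y,h=.4247,.4293,.036
L((.425,PY,.22),.3); L((x,y,.13),.25); L((x,y,h),.1); st("at"); env.grip(.05,30); st("grip")
L((x,y,.09),.1); st("lift")
place((x,y,h),.137,[(x,y,.25),(.425,PY,.25),(PX,PY,.25)])
L((.44,PY,.33)); st(); look("w5",[(PX,PY,.193)])
L((.40,.25,.30),.3); L((.40,.0,.30),.3); L((.38,-.115,.22),.3); st(); look("w6",[(.436,-.115,.010),(.436,-.115,.034)])
```

```text
at 32.0 grasp [0.425  0.4297 0.0367] F [ 0.8  0.2 -0.2] op 0.0804 gf 0.0
grip 32.3 grasp [0.425  0.4298 0.037 ] F [-1.9 -0.6  6.6] op 0.0619 gf 32.5
lift 33.0 grasp [0.4246 0.4289 0.0897] F [ 1.   0.5 -1.6] op 0.0621 gf 33.1
nested hit=True expect 0.1730 35.7 grasp [0.5208 0.3437 0.174 ] F [-1.6 -0.9  6.9] op 0.0624 gf 34.0
 37.3 grasp [0.4405 0.3431 0.329 ] F [-0.3 -0.1 -0.4] op 0.0798 gf 0.0
w5 1069 0.1925 [0.5198 0.343  0.063  0.0623 0.0077]
 39.5 grasp [ 0.3807 -0.1139  0.2201] F [0.3 0.7 0.1] op 0.0799 gf 0.0
w6 2146 0.0118 [ 0.435  -0.1162  0.0614  0.0606  0.0066]
w6 272 0.0359 [ 0.4346 -0.1161  0.0181  0.0171  0.0097]
```

View pics/w5.png

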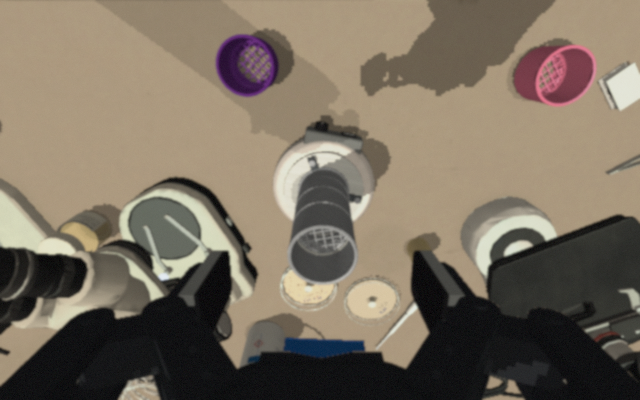

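View pics/w6.png

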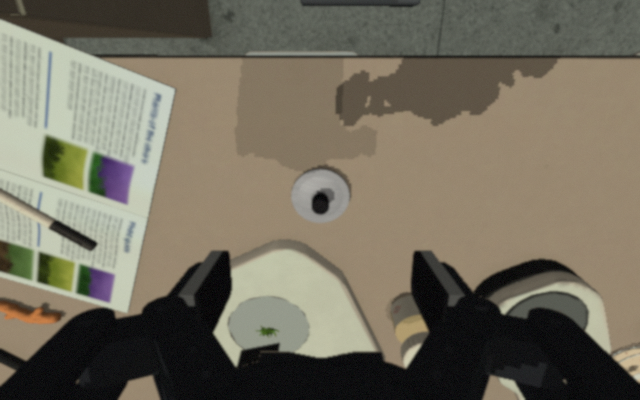

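The stack shows three nested sieves with the coarse on top at (323,250), rim at 192.5 mm as expected. The lid lies clear at (320,195), with its knob at (435, -116) mm.

Run:
```python
import h as H; from h import *
H.A=4; x,y,h=.435,-.116,.038
L((.38,y,.22),.2,rot=Q(4,1)); L((x,y,.11)); env.grip(.05); L((x,y,h),.08); st("at"); env.grip(.008,30); st("grip")
L((x,y,.10),.1); st("lift")
for w in [(.40,y,.20),(.40,0,.29),(.40,.25,.29),(PX,PY,.29)]: L(w,.25)
st(); p,*_=shot("scene"); a=cv2.resize(p[60:260,220:440],None,fx=3,fy=3); cv2.imwrite("pics/s1.png",a)
look("w7",[])
```

```text
at 42.0 grasp [ 0.4353 -0.1161  0.0383] F [ 0.  -0.4  0.4] op 0.0502 gf 0.0
grip 42.4 grasp [ 0.4352 -0.1161  0.0385] F [-1.6 -0.3  6.3] op 0.0169 gf 29.2
lift 43.1 grasp [ 0.4346 -0.1159  0.0996] F [-0.2 -0.6 -0.6] op 0.0168 gf 29.3
 46.4 grasp [0.5202 0.3425 0.2896] F [ 0.7  1.1 -0.5] op 0.0166 gf 29.3
```

View pics/s1.png

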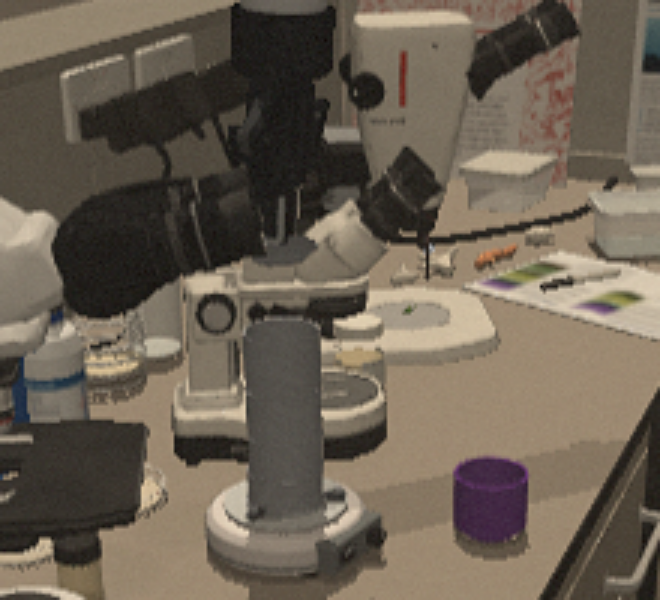

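The scene crop shows a straight stack at (285,420) with the lid held level above it at (285,250). Lowering it now.

Run:
```python
import h as H; from h import *
H.A=4
place((0,0,.038),.185,[])
L((.42,PY,.36)); st(); look("w8",[(PX,PY,.196),(PX,PY,.221)])
p,*_=shot("scene"); a=cv2.resize(p[120:260,240:440],None,fx=4,fy=4); cv2.imwrite("pics/s2.png",a)
```

```text
nested hit=True expect 0.2230 47.5 grasp [0.5208 0.3438 0.2235] F [-1.  -1.8  5.8] op 0.0171 gf 29.9
 49.4 grasp [0.4208 0.3431 0.3592] F [ 1.4  0.1 -0.7] op 0.0798 gf 0.0
w8 2487 0.1968 [0.52   0.3429 0.0632 0.0625 0.0115]
w8 310 0.2209 [0.5197 0.343  0.0171 0.0175 0.0081]
```

View pics/s2.png

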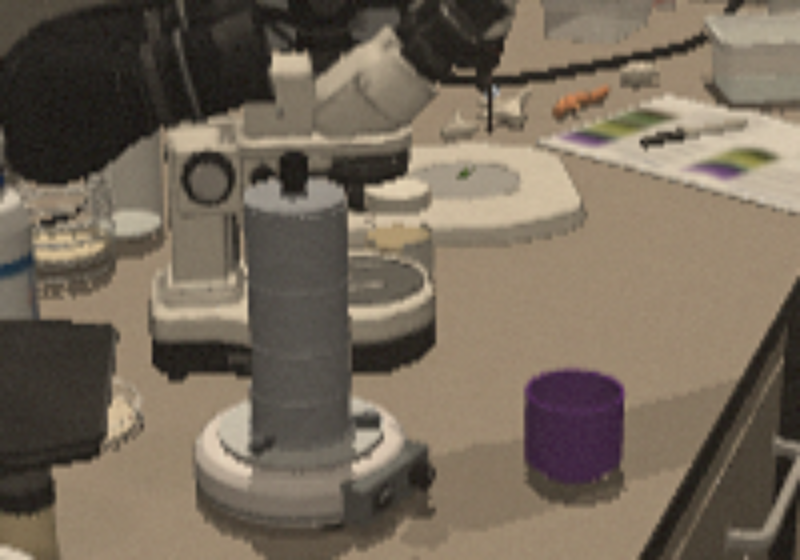

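View pics/w8.png

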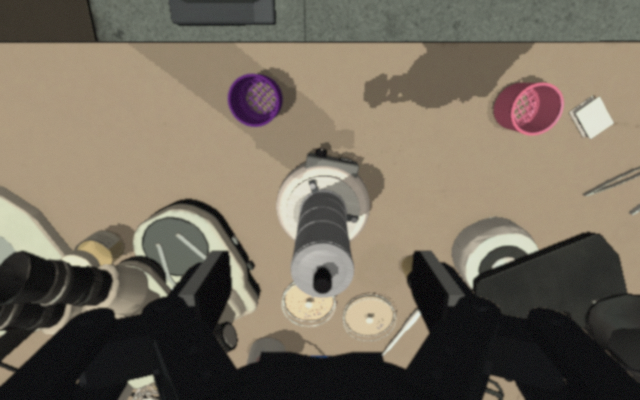

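Both views show a straight, closed stack with the lid seated: disc at 197 mm, knob top at 221 mm. The gripper is clear, and the jar, dishes and look-alikes have not moved.

```bash
python3 -c "
from h import *
print(job.job_done())"
```

```text
the job is handed in; nothing more can be done
None
```

The sieve stack is built on the shaker pan (fine, medium, coarse, then the lid), with every level measured at its nested height, the gripper clear, and the job handed in at about 50 s of the 115 s limit.

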